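# Return the spanner and screwdriver to the shadow-foam tray

### The job

Put the loose spanner and the orange screwdriver back into the foam tool tray, each lying flat, fully down in its own cut-out: every cut-out takes only one tool, one way round. Leave the tweezers in theirs, and do not knock or shift the cream-capped bottle and the beaker behind the work.

Things in the scene. Friction and masses are not known exactly. Their poses are not given: they have to be found in the camera images.
- spanner_centre (a point): Loose steel combination spanner lying flat: 156 mm long, 10 mm thick, about 130 g. This point is in the middle of its straight shank (13 mm wide; grasp here), half-way up (5 mm above what it lies on). x axis: along the spanner to the open jaw; z up. The ring end (28 mm across) reaches 80 mm behind this point, the forked jaw (39 mm across) 76 mm ahead. The worktop is z = 0.
- spanner_jaw (a point): Middle of the spanner's open-jaw head, 60 mm ahead of spanner_centre along the spanner's x axis, same height and axes.
- screwdriver_grip (a point): Loose screwdriver, 150 mm, about 60 g. Point on the axis of its orange handle (21 wide, 22 high, 71 mm long, with flats: it does not roll), 39 mm from the butt; grasp the handle here. 11 mm above what it lies on. x axis: along it to the blade's tip; z up. The handle ends 32 mm ahead of this point, then a 4 mm shank goes on to the tip.
- screwdriver_tip (a point): Tip of the screwdriver's blade, 111 mm ahead of screwdriver_grip along its x axis, same height (the shank runs 11 mm above the surface the handle lies on) and axes.
- tool_tray: Tray of dark foam in a grey case, 272 x 184 x 33 mm, fixed. Foam top at z = 30 mm; cut-out bottoms are blue. Origin: centre of its underside; x along the long side. Cut-outs along x: screwdriver at y = -52, spanner y = 0, tweezers y = +52 mm, each its tool's outline plus 3 mm all round. A finger trench across all three (x -20 to +20, y -78 to +78 mm) is deeper: floor at z = 10 mm.
- spanner_home (a point): In the tray: where spanner_centre is when the spanner lies home; the tray's x axis points to where the jaw belongs. In the middle of the finger trench (fingers can go down on both sides of the tool), 25 mm above the worktop. The bottom of this cut-out is 20 mm above the worktop, 10 mm below the foam's top.
- spanner_jaw_home (a point): In the tray: where spanner_jaw is when the spanner lies home; 60 mm ahead of spanner_home along the tray's x axis, in the wide round end of the cut-out.
- screwdriver_home (a point): In the tray: where screwdriver_grip is when the screwdriver lies home; the tray's x axis points to where the tip belongs. In the finger trench (fingers can go down on both sides), 27 mm above the worktop. The bottom of this cut-out is 16 mm above the worktop, 14 mm below the foam's top, so the handle stands 8 mm proud.
- screwdriver_tip_home (a point): In the tray: where screwdriver_tip is when the screwdriver lies home; 111 mm ahead of screwdriver_home along the tray's x axis, at the end of the 12 mm wide slot.
- tweezers_centre (a point): Centre of a pair of grey steel tweezers (13 x 122 x 9 mm) that already lie loose in their cut-out and stay there. 4.5 mm above the bottom of the cut-out.
- tweezers_home (a point): In the tray: where tweezers_centre is when the tweezers lie home, in the middle of the finger trench. On this side of the tray (the robot's left) stands a fixed black printer, 0.4 m high, whose nearest corner is about 0.6 m from the robot's base axis: draw the hand in to swing past it.
- bottle: Bystander: square clear plastic bottle with a cream cap, 66 x 66 x 125 mm, standing behind the loose tools. Origin: centre of its underside.
- beaker: Bystander: small clear glass beaker, 59 mm across and 82 mm high, standing behind the work. Origin: centre of its underside.

How it is judged:
By the outcome, as a careful person would: the job done as asked, in the order asked, and still so for the second after the job is handed in, with the robot touching nothing.
It also fails if it takes over 66 s, if anything falls off the work surface, if the arm or the gripper's body presses on something with over 40 N, if the wrist force passes 120 N, or if a joint passes its speed limit or range.

### The arm

A 7-joint arm with a two-finger parallel gripper is mounted at the origin on a cart in front of the work surface, level with it; the furniture and walls round the work are solid. World frame = base frame: x ahead of the robot, y to its left, z up, the work surface at z = 0. Lengths are in m, angles in rad, forces in N, time in s.
With the tool pointing down it reaches from about 0.35 to 0.9 m from the base axis. Payload 19.9 kg.
Tool frame: the origin (TCP) lies midway between the tips of the shut fingers; the grasp point (between the pads) lies 19 mm behind it; z points along the fingers, y is the direction in which the jaws open and shut (so a half turn about z gives the same grasp; the last joint's range is limited). The gripper opens to 94 mm and grips with 3 to 60 N. Pads are 16 mm wide; open, the fingers measure 119 mm over their backs; the gripper's body (75 mm by 177 mm) begins 78 mm behind the grasp point.
Start: joints at [-1.151, 0.417, -0.01, 1.614, 0.005, 1.111, -0.053], TCP at [0.278, 0.56, 0.205] pointing down, gripper open.
Joint ranges: [-2.81, 2.81], [-0.39, 2.02], [-1.27, 1.25], [0.06, 2.57], [-1.19, 4.33], [0.19, 2], [-2.82, 2.82]. Speed limits (rad/s): [1.89, 1.89, 2.39, 2.39, 3.01, 3.01, 3.01].

### API

Orientations are given as a rotation vector (axis times angle).
In Python, from plant import r, cams, job_done gives the robot as it stands.
- The arm moves only by the shell command python3 -m creep 'ROWS' [FORCE]. ROWS is JSON, a list of rows, each an object of numbers: "gripper": the closure, from -1 (fully open) to 1 (shut), so that 0 is half open; "dx", "dy", "dz": the shift along the world's x, y, z in cm; "roll": the turn about the world's z in rad. In form: [{"gripper": .., "dx": .., "dy": .., "dz": .., "roll": ..}, ...]. A call has 1 to 8 rows; each row is the pose to reach, as a shift and turn from the pose measured when the call began; what a row does not reach only later rows make up. A row lasts 1/12 s, in which the tool goes at most 41.7 mm and 7.16 degrees, less where a joint would pass 70% of its speed; a pose out of reach is approached as far as the arm can. A call with a gripper value outside its range is refused whole. The fingers move at their own pace and stop on an object; FORCE is the grip in N (left out, the last holds). Time passes only in rows, so rows that repeat a pose let the fingers close. It gives the time, the measured TCP pose, the force and the opening at its end, in the units of the state.
- r.state(): the state, without advancing time (a new reading comes with each control period).
- cams.camera(name): name is "scene" or "side" or "wrist"; returns the picture (384x512x3 uint8, red, green, blue); there is no depth.
- cams.calibration(name): a dict with "K" (3x3 intrinsics, pixels), "distortion" ([k1, k2, p1, p2, k3] as OpenCV has them; the pictures are not rectified), "R" (3x3) and "t" (3): a world point X has camera coordinates R X + t; the wrist camera has in their place "mount" (4x4, takes a point from camera to tool coordinates, whose origin is the TCP and whose axes are the flange's). Camera axes: x right, y down, z forward; pixel columns grow to the right and rows downward; lengths in m; the calibration is good to about 2 mm. A picture is of the moment at which its call begins: read the wrist's pose just before it. calibration takes no time and is no camera call.
- job_done(): hands the job in, once; it reports no verdict.
The state is a dict: "t": time; "qpos": joint angles; "joint_velocities": joint speeds; "tau": joint torques, N m; "tcp_pos": TCP position; "orientation": TCP orientation; "force": force on the tool from outside, world axes, zero at the start; "moment": the same for the moment, N m; "width": opening from 0.0 (shut) to 1.0 (fully open).
Only numpy, scipy, OpenCV 4.12 (cv2) and the standard library are available. Lean on these libraries where they do the work, as an engineer would, in place of code of your own. Each camera call takes 0.05 s, during which the arm holds its last target.

## Working session

There is one attempt and no reset: what is moved stays moved. The work goes in short steps, Python scripts to look and compute and a shell command to move; the robot and the scene stay as the last step left them, time stands still between calls to the robot, and variables do not carry over. Pictures are saved under pics/ and viewed, and the job is handed in when it is done.

```bash
ls; mkdir -p pics; python3 - <<'E'
from plant import r,cams
import cv2
s=r.state();print(s)
for n in("scene","side","wrist"):
    im=cams.camera(n);cv2.imwrite(f"pics/{n}0.png",im[:,:,::-1])
    print(n,cams.calibration(n))
E
```

```text
pics
{'t': 0.0, 'qpos': array([-1.15149794,  0.41794383, -0.01028388,  1.61416391,  0.00468978,
        1.11067953, -0.05296967]), 'joint_velocities': array([-0.00010438,  0.00016786,  0.00057301,  0.00072855,  0.00033028,
       -0.00245502,  0.00034292]), 'tau': array([-2.67676252e-03, -8.51266694e+01,  6.37099128e-01, -4.26020980e+01,
       -4.89347067e-02,  1.84132601e-02,  1.41092751e-04]), 'tcp_pos': array([0.27777084, 0.55947453, 0.2048485 ]), 'orientation': array([-7.17366751e-01, -3.05840585e+00,  1.81700877e-03]), 'force': array([ 0.00213692, -0.1057146 , -0.39439077]), 'moment': array([-0.00341614, -0.01604016, -0.00818396]), 'width': 1.0040823880428003}
scene {'K': array([[374.05177719,   0.        , 255.89164244],
       [  0.        , 374.05177719, 186.07793957],
       [  0.        ,   0.        ,   1.        ]]), 'distortion': array([0.04312129, 0.        , 0.        , 0.        , 0.        ]), 'R': array([[ 0.26514694, -0.96417625,  0.00782756],
       [-0.75759197, -0.21334464, -0.616878  ],
       [ 0.59644909,  0.15763322, -0.78701986]]), 't': array([-0.12467637,
[... 396 characters left out ...]
36, -0.45215464, -0.8919244 ]]), 't': array([6.04360966e-01, 7.49729357e-04, 9.74017943e-01])}
wrist {'K': array([[291.07103168,   0.        , 251.50700369],
       [  0.        , 291.07103168, 189.39861203],
       [  0.        ,   0.        ,   1.        ]]), 'distortion': array([-0.07202534,  0.        ,  0.        ,  0.        ,  0.        ]), 'mount': array([[-4.63548769e-06, -9.73778730e-01, -2.27497222e-01,
         6.49681760e-02],
       [ 9.99998836e-01, -3.51598133e-04,  1.48460407e-03,
        -5.88441591e-04],
       [-1.52566346e-03, -2.27496950e-01,  9.73777598e-01,
        -1.79669389e-01],
       [ 0.00000000e+00,  0.00000000e+00,  0.00000000e+00,
         1.00000000e+00]])}
```

View pics/scene0.png

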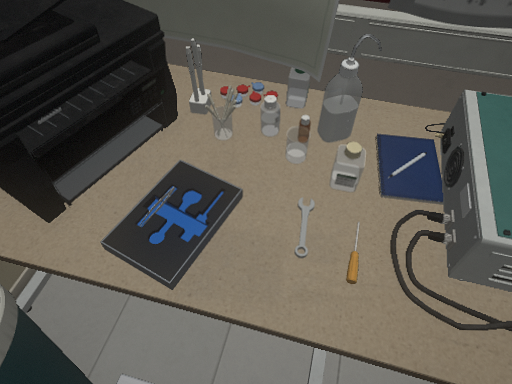

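View pics/side0.png

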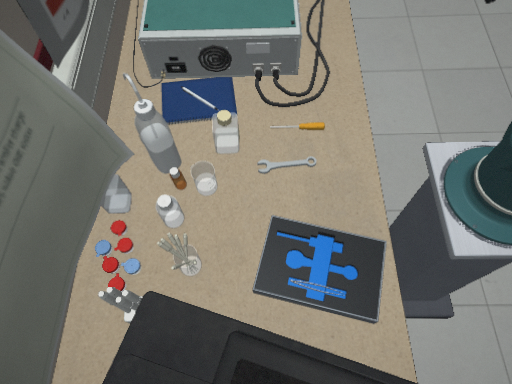

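View pics/wrist0.png

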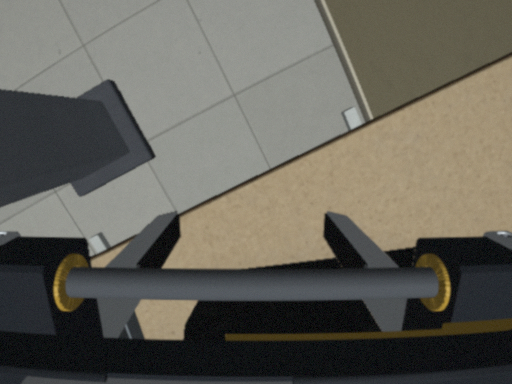

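The scene and side views show the tray with the tweezers, the spanner in the middle and the screwdriver nearer the big instrument. I'll enlarge these areas.

```bash
cat > h.py <<'E'
import numpy as np,cv2
from plant import r,cams
from scipy.spatial.transform import Rotation as Ro
def ray(n,uv,pose=None):
    c=cams.calibration(n)
    p=cv2.undistortPoints(np.array([[uv]],float),c["K"],c["distortion"])[0,0]
    d=np.array([p[0],p[1],1.])
    if n=="wrist":
        pos,ori=pose;R=Ro.from_rotvec(ori).as_matrix();M=c["mount"]
        return R@M[:3,3]+pos,R@M[:3,:3]@d
    return -c["R"].T@c["t"],c["R"].T@d
def at(n,uv,z,pose=None):
    o,d=ray(n,uv,pose);return o+d*(z-o[2])/d[2]
def crop(src,out,x0,y0,x1,y1,k):
    im=cv2.imread(src)[y0:y1,x0:x1];im=cv2.resize(im,None,fx=k,fy=k,interpolation=cv2.INTER_CUBIC)
    for x in range((x0+9)//10*10,x1,10):
        cv2.line(im,((x-x0)*k,0),((x-x0)*k,4 if x%50 else 12),(0,255,0),1)
        if x%20==0: cv2.putText(im,str(x),((x-x0)*k,22),0,.4,(0,255,0),1)
    for y in range((y0+9)//10*10,y1,10):
        cv2.line(im,(0,(y-y0)*k),(6,(y-y0)*k),(0,255,0),1)
        if y%20==0: cv2.putText(im,str(y),(8,(y-y0)*k+4),0,.4,(0,255,0),1)
    cv2.imwrite(out,im)
E
python3 - <<'E'
from h import crop
crop("pics/side0.png","pics/s1.png",240,110,340,180,8)
crop("pics/side0.png","pics/s2.png",245,210,395,325,5)
crop("pics/scene0.png","pics/c1.png",285,185,375,290,5)
crop("pics/scene0.png","pics/c2.png",95,155,250,290,4)
E
```

```text
(no output)
```

View pics/s1.png

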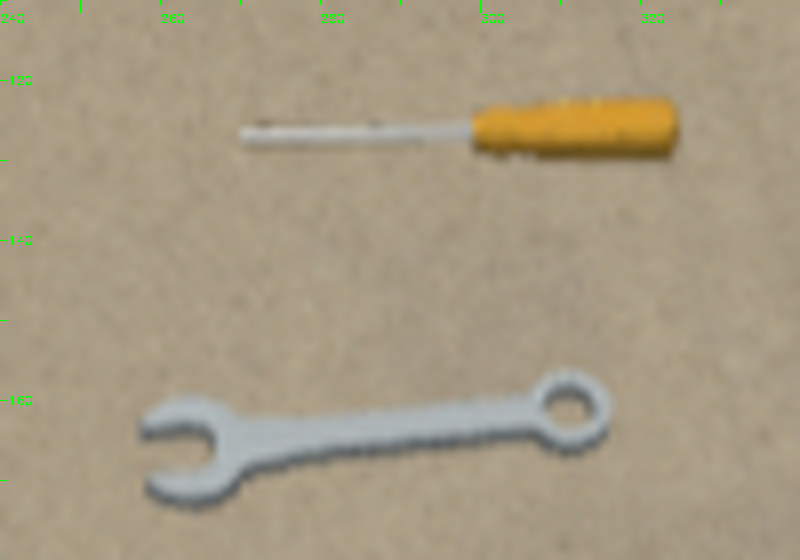

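View pics/s2.png

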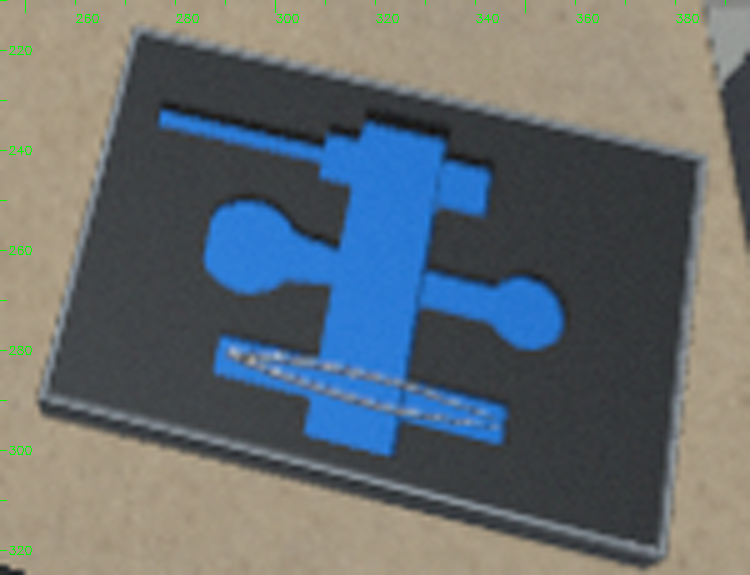

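View pics/c1.png

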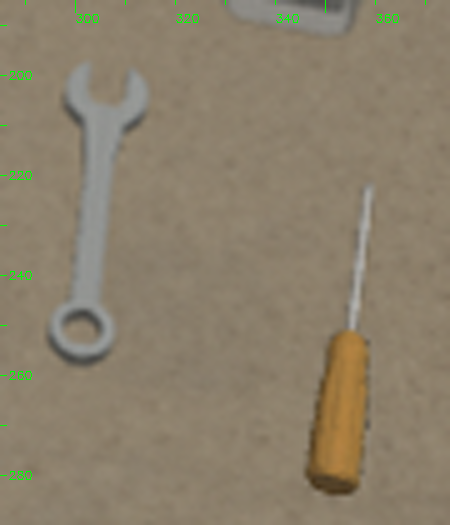

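View pics/c2.png

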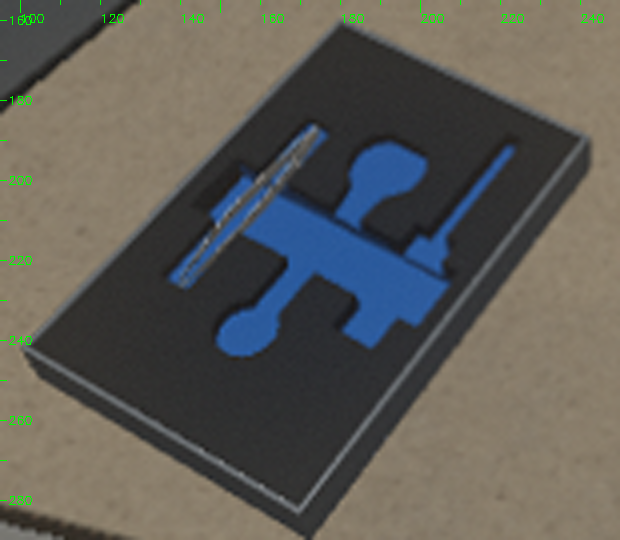

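```bash
cat > m.py <<'E'
from h import *
def P(n,o,k,X,z): return at(n,(o[0]+(X[0]+.5)/k-.5,o[1]+(X[1]+.5)/k-.5),z)
S2=("side",(245,210),5);C2=("scene",(95,155),4);S1=("side",(240,110),8);C1=("scene",(285,185),5)
if __name__=="__main__":
    loc=np.array([[136,-92],[-136,-92],[-136,92],[136,92]])/1e3
    for c,pts in((S2,[(137,30),(704,158),(662,557),(43,403)]),(C2,[(590,140),(298,512),(25,348),(341,23)])):
        W=np.array([P(*c,p,.033)[:2] for p in pts])
        m=W.mean(0);A=W-m;th=np.arctan2((loc[:,0]*A[:,1]-loc[:,1]*A[:,0]).sum(),(loc*A).sum())
        R=np.array([[np.cos(th),-np.sin(th)],[np.sin(th),np.cos(th)]])
        print(c[0],"tray",m.round(4),"th",th.round(4),"res mm",((W-m-loc@R.T)*1e3).round(1).tolist())
    def ln(name,c,a,b,z):
        a=P(*c,a,z)[:2];b=P(*c,b,z)[:2];print(name,c[0],a.round(4),b.round(4),"len",np.linalg.norm(b-a).round(4),"th",np.arctan2(*(b-a)[::-1]).round(4))
    ln("screw tip<-butt",S1,(677,129),(240,135),.011); ln("screw",C1,(333,482),(369,186),.011)
    ln("span ring->shank",S1,(571,410),(260,443),.010); ln("span",C1,(82,328),(107,98),.010)
    for c,j in((S1,((142,430),(148,490))),(C1,((92,65),(132,70)))):
        print("jaw tips",c[0],[P(*c,q,.01)[:2].round(4) for q in j])
    s=r.state();print(s['t'])
E
python3 m.py
```

```text
side tray [0.4666 0.1872] th -0.258 res mm [[-1.9, 1.5], [2.4, 1.0], [2.1, -2.3], [-2.6, -0.2]]
scene tray [0.4658 0.1842] th -0.2646 res mm [[-1.5, 1.7], [3.5, 1.8], [1.8, -2.5], [-3.7, -1.0]]
screw tip<-butt side [ 0.4198 -0.2124] [ 0.5708 -0.2136] len 0.151 th -0.0079
screw scene [ 0.4239 -0.2128] [ 0.5709 -0.2127] len 0.147 th 0.0004
span ring->shank side [ 0.4646 -0.1004] [ 0.5675 -0.09  ] len 0.1034 th 0.1008
span scene [ 0.4654 -0.1017] [ 0.5876 -0.0897] len 0.1227 th 0.0977
jaw tips side [array([ 0.6062, -0.0958]), array([ 0.6046, -0.0729])]
jaw tips scene [array([ 0.6046, -0.0793]), array([ 0.6069, -0.0981])]
0.15
```

```bash
python3 - <<'E'
from m import *
for n,p,z in(("scene",(45,215),0),("scene",(178,110),0),("scene",(177,100),.1),("side",(145,292),.4),("side",(420,384),.4),("side",(225,140),0),("side",(203,186),0)):
    print(n,p,z,at(n,p,z).round(3))
th=-.261;c=np.array([.4662,.1857])
R=np.array([[np.cos(th),-np.sin(th)],[np.sin(th),np.cos(th)]])
def T(name,cc,q,z): print(name,cc[0],((P(*cc,q,z)[:2]-c)@R*1e3).round(1))
T("slot end s",S2,(160,117),.02+.005);T("slot end c",C2,(513,147),.03)
T("hand front",S2,(320,163),.016);T("hand back",S2,(488,200),.016);T("hand back c",C2,(357,338),.03)
T("trench N s",S2,(405,125),.03);T("trench S s",S2,(350,447),.010)
T("tr E",S2,(445,140),.03);T("tr W",S2,(366,125),.03)
T("tr SE",S2,(393,456),.01);T("tr SW",S2,(306,434),.01)
T("ring end s",S2,(563,318),.02);T("jaw end s",S2,(205,255),.02)
T("ring end c",C2,(236,355),.03);T("jaw end c",C2,(412,148),.03)
E
```

```text
scene (45, 215) 0 [0.404 0.482 0.   ]
scene (178, 110) 0 [0.826 0.334 0.   ]
scene (177, 100) 0.1 [0.757 0.291 0.1  ]
side (145, 292) 0.4 [0.744 0.324 0.4  ]
side (420, 384) 0.4 [0.428 0.428 0.4  ]
side (225, 140) 0 [ 0.694 -0.179  0.   ]
side (203, 186) 0 [ 0.748 -0.036  0.   ]
slot end s side [113.9 -51.6]
slot end c scene [108.3 -55.5]
hand front side [ 36.1 -50.7]
hand back side [-43.  -51.7]
hand back c scene [-40.2 -54.8]
trench N s side [  1.6 -73.4]
trench S s side [-1.5 73.9]
tr E side [-17.6 -70.5]
tr W side [ 19.3 -69. ]
tr SE side [-20.5  73.1]
tr SW side [18.4 73.1]
ring end s side [-83.1  -3.4]
jaw end s side [79.1  7.2]
ring end c scene [-80.4  -6.4]
jaw end c scene [77.7 -5.3]
```

The printer's near corner is about (0.40, 0.45) and the hand is left of it, so I'll draw the hand in along its radius first.

```bash
python3 -m creep '[{"gripper":0,"dx":-1.6,"dy":-3.2,"dz":0,"roll":0},{"gripper":0,"dx":-3.2,"dy":-6.4,"dz":0,"roll":0},{"gripper":0,"dx":-4.8,"dy":-9.6,"dz":0,"roll":0},{"gripper":0,"dx":-6.4,"dy":-12.8,"dz":0,"roll":0},{"gripper":0,"dx":-8,"dy":-16,"dz":0,"roll":0},{"gripper":0,"dx":-9.6,"dy":-19.2,"dz":0,"roll":0},{"gripper":0,"dx":-10.5,"dy":-21,"dz":0,"roll":0},{"gripper":0,"dx":-10.5,"dy":-21,"dz":0,"roll":0}]' 20
```

```text
t: 0.82
tcp_pos: [0.1714, 0.3466, 0.205]
orientation: [-0.717, -3.059, 0.002]
force: [0.9, 1.2, 1.3]
width: 0.508
```

```bash
python3 -m creep '[{"gripper":-0.3,"dx":2.3,"dy":-2.8,"dz":0,"roll":0.05},{"gripper":-0.3,"dx":4.6,"dy":-5.6,"dz":0,"roll":0.1},{"gripper":-0.3,"dx":7,"dy":-8.4,"dz":0,"roll":0.15},{"gripper":-0.3,"dx":9.4,"dy":-11.2,"dz":0,"roll":0.2},{"gripper":-0.3,"dx":12,"dy":-14,"dz":0,"roll":0.25},{"gripper":-0.3,"dx":14.6,"dy":-17,"dz":0,"roll":0.3},{"gripper":-0.3,"dx":17,"dy":-20,"dz":0,"roll":0.35},{"gripper":-0.3,"dx":19,"dy":-23,"dz":0,"roll":0.4}]'; python3 -m creep '[{"gripper":-0.3,"dx":2.3,"dy":-3,"dz":0,"roll":0.05},{"gripper":-0.3,"dx":4.3,"dy":-6,"dz":0,"roll":0.1},{"gripper":-0.3,"dx":6,"dy":-9,"dz":0,"roll":0.15},{"gripper":-0.3,"dx":8,"dy":-12,"dz":0,"roll":0.16},{"gripper":-0.3,"dx":10,"dy":-14,"dz":0,"roll":0.16},{"gripper":-0.3,"dx":12,"dy":-16,"dz":0,"roll":0.16},{"gripper":-0.3,"dx":12,"dy":-16,"dz":0,"roll":0.16},{"gripper":-0.3,"dx":12,"dy":-16,"dz":0,"roll":0.16}]'
```

```text
t: 1.48
tcp_pos: [0.3631, 0.1148, 0.2053]
orientation: [0.092, 3.139, -0.002]
force: [1.3, 1.7, -0.4]
width: 0.651
t: 2.15
tcp_pos: [0.4837, -0.0463, 0.2049]
orientation: [-0.156, 3.137, -0.004]
force: [-0.5, 0.3, 0.1]
width: 0.65
```

```bash
python3 - <<'E'
from h import *
s=r.state();print(s['tcp_pos'],s['orientation'].tolist())
cv2.imwrite("pics/w1.png",cv2.resize(cams.camera("wrist")[:,:,::-1],None,fx=1.5,fy=1.5,interpolation=cv2.INTER_CUBIC))
E
```

```text
[ 0.48370815 -0.04633323  0.20486587] [-0.15604367091552374, 3.137264042583078, -0.004420199029359326]
```

View pics/w1.png

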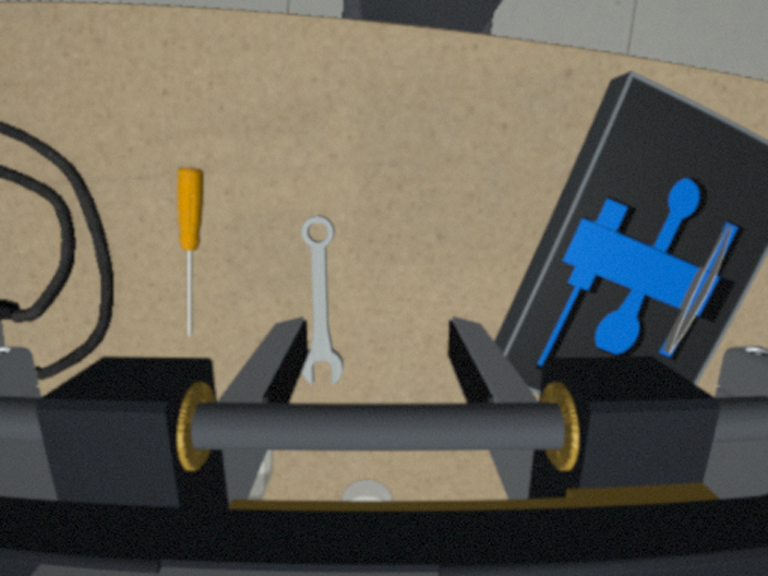

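The wrist view shows all three objects. The spanner ring is at (317,232) and its jaw tips near y=383; the screwdriver butt is at (190,168) and its tip at (190,335), in the enlarged picture.

```bash
python3 - <<'E'
from h import *
s=r.state();p=(s['tcp_pos'],s['orientation'])
def W(q,z): return at("wrist",((q[0]+.5)/1.5-.5,(q[1]+.5)/1.5-.5),z,p)[:2]
a,b=W((317.5,232),.010),W((322,370),.010)
def info(n,a,b): print(n,a.round(4),b.round(4),np.linalg.norm(b-a).round(4),np.arctan2(*(b-a)[::-1]).round(4))
info("span",a,b)
info("span shank",W((319,262),.01),W((321,330),.01))
info("screw",W((190,170),.011),W((189.5,335),.011))
th=-.261;c=np.array([.4662,.1857])
R=np.array([[np.cos(th),-np.sin(th)],[np.sin(th),np.cos(th)]])
def T(n,q,z): print(n,((W(q,z)-c)@R*1e3).round(1))
T("corner -136,-92",(632,73),.033);T("slot end 114,-52",(543,364),.018)
T("trench floor corner -20,-78",(583,221),.03);T("trench 20,-78",(564,263),.010)
T("ring centre -66,0",(684,193),.02);T("jaw c",(617,331),.02)
T("ring end",(690,178),.02);T("jawend",(610,353),.02)
E
```

```text
span [ 0.4648 -0.0997] [ 0.592  -0.0868] 0.1278 0.1012
span shank [ 0.4908 -0.0965] [ 0.553  -0.0904] 0.0625 0.0986
screw [ 0.4227 -0.211 ] [ 0.5702 -0.2106] 0.1475 0.0029
corner -136,-92 [-134.7  -88.7]
slot end 114,-52 [111.9 -44.4]
trench floor corner -20,-78 [-16.8 -74.3]
trench 20,-78 [ 20.9 -64.4]
ring centre -66,0 [-72.    3.4]
jaw c [59.   4.8]
ring end [-85.2   2.5]
jawend [80.1  8.8]
```

```bash
python3 -m creep '[{"gripper":-0.2,"dx":2.4,"dy":-2.4,"dz":-2,"roll":0},{"gripper":-0.2,"dx":4.7,"dy":-4.8,"dz":-4,"roll":0},{"gripper":-0.2,"dx":4.7,"dy":-4.8,"dz":-8,"roll":0},{"gripper":-0.2,"dx":4.7,"dy":-4.8,"dz":-12,"roll":0},{"gripper":-0.2,"dx":4.7,"dy":-4.8,"dz":-15,"roll":0},{"gripper":-0.2,"dx":4.7,"dy":-4.8,"dz":-17,"roll":0},{"gripper":-0.2,"dx":4.7,"dy":-4.8,"dz":-17,"roll":0}]'
python3 - <<'E'
from h import *
s=r.state();print(s['tcp_pos'],s['orientation'].tolist())
cv2.imwrite("pics/w2.png",cv2.resize(cams.camera("wrist")[:,:,::-1],None,fx=1.5,fy=1.5,interpolation=cv2.INTER_CUBIC))
E
```

```text
t: 2.78
tcp_pos: [0.5277, -0.0919, 0.0315]
orientation: [0.16, -3.132, 0.002]
force: [-0.6, -0.1, -0.3]
width: 0.6
[ 0.52767487 -0.09194522  0.0315087 ] [0.15968670272680913, -3.132352885262084, 0.001906834350413921]
```

View pics/w2.png

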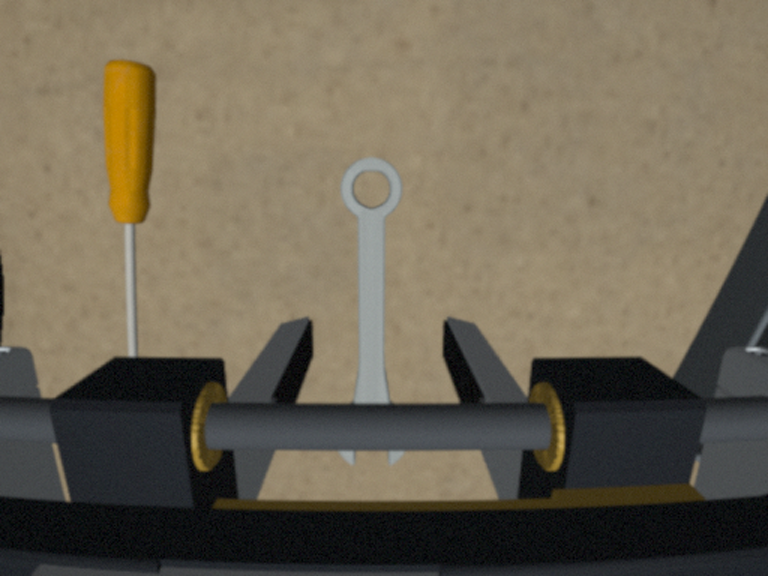

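The shank is vertical between the fingers, with the ring centre at (371,187). I'll measure it from here.

```bash
python3 - <<'E'
from h import *
s=r.state();p=(s['tcp_pos'],s['orientation'])
def W(q,z): return at("wrist",((q[0]+.5)/1.5-.5,(q[1]+.5)/1.5-.5),z,p)[:2]
a=W((371.5,187),.010);b=W((371.5,370),.01);print(a,b,np.arctan2(*(b-a)[::-1]))
u=(b-a)/np.linalg.norm(b-a);print("centre",a+.066*u)
a=W((130,62),.011);b=W((130,222),.011);c=W((132.5,340),.011);print(a,b,c,np.linalg.norm(b-a),np.arctan2(*(c-b)[::-1]))
print("ty ang",2*np.arctan2(p[1][1],p[1][0])*57.3-90)
E
```

```text
[ 0.46618302 -0.10218631] [ 0.55564728 -0.09334759] 0.09847653840120547
centre [ 0.53186325 -0.09569736]
[ 0.42132185 -0.21459026] [ 0.49284585 -0.21442069] [ 0.55226021 -0.21478424] 0.07152420378337512 -0.006118899170894825
ty ang -264.1933923581484
```

```bash
python3 -m creep '[{"gripper":-0.2,"dx":0.4,"dy":-0.35,"dz":-1.3,"roll":0},{"gripper":-0.2,"dx":0.4,"dy":-0.35,"dz":-2.5,"roll":0},{"gripper":-0.2,"dx":0.4,"dy":-0.35,"dz":-2.7,"roll":0},{"gripper":1,"dx":0.4,"dy":-0.35,"dz":-2.7,"roll":0},{"gripper":1,"dx":0.4,"dy":-0.35,"dz":-2.7,"roll":0},{"gripper":1,"dx":0.4,"dy":-0.35,"dz":-2.7,"roll":0},{"gripper":1,"dx":0.4,"dy":-0.35,"dz":-2.7,"roll":0},{"gripper":1,"dx":0.4,"dy":-0.35,"dz":-2.7,"roll":0}]' 25
python3 -m creep '[{"gripper":1,"dx":0,"dy":0,"dz":0,"roll":0},{"gripper":1,"dx":0,"dy":0,"dz":0,"roll":0},{"gripper":1,"dx":0,"dy":0,"dz":0,"roll":0}]'
```

```text
t: 3.5
tcp_pos: [0.5331, -0.0959, 0.0073]
orientation: [0.159, -3.135, 0.002]
force: [0.2, -0.7, 0.1]
width: 0.28
t: 3.75
tcp_pos: [0.5333, -0.0958, 0.0075]
orientation: [0.16, -3.136, 0.002]
force: [-0.7, 0.5, 4.0]
width: 0.124
```

z is 7.5 mm where I wanted 4.5 mm, so the grip is shallow. I'll open, go lower and grip again.

```bash
python3 -m creep '[{"gripper":0.4,"dx":-0.12,"dy":0.02,"dz":0,"roll":0},{"gripper":0.4,"dx":-0.12,"dy":0.02,"dz":-0.1,"roll":0},{"gripper":0.4,"dx":-0.12,"dy":0.02,"dz":-0.3,"roll":0},{"gripper":0.4,"dx":-0.12,"dy":0.02,"dz":-0.35,"roll":0},{"gripper":0.4,"dx":-0.12,"dy":0.02,"dz":-0.35,"roll":0},{"gripper":0.4,"dx":-0.12,"dy":0.02,"dz":-0.35,"roll":0}]'
```

```text
t: 4.25
tcp_pos: [0.5319, -0.0957, 0.0039]
orientation: [0.159, -3.135, 0.002]
force: [-0.3, 0.5, 0.2]
width: 0.299
```

```bash
python3 -m creep '[{"gripper":1,"dx":0,"dy":0,"dz":0,"roll":0},{"gripper":1,"dx":0,"dy":0,"dz":0,"roll":0},{"gripper":1,"dx":0,"dy":0,"dz":0,"roll":0},{"gripper":1,"dx":0,"dy":0,"dz":0,"roll":0},{"gripper":1,"dx":0,"dy":0,"dz":0,"roll":0},{"gripper":1,"dx":0,"dy":0,"dz":0,"roll":0},{"gripper":1,"dx":0,"dy":0,"dz":0,"roll":0},{"gripper":1,"dx":0,"dy":0,"dz":0,"roll":0}]' 35
python3 -m creep '[{"gripper":1,"dx":0,"dy":0,"dz":1,"roll":0},{"gripper":1,"dx":0,"dy":0,"dz":3,"roll":0},{"gripper":1,"dx":0,"dy":0,"dz":6,"roll":0},{"gripper":1,"dx":0,"dy":0,"dz":9,"roll":0},{"gripper":1,"dx":0,"dy":0,"dz":11,"roll":0},{"gripper":1,"dx":0,"dy":0,"dz":12,"roll":0},{"gripper":1,"dx":0,"dy":0,"dz":12,"roll":0}]'
python3 - <<'E'
from h import *
s=r.state();print(s['tcp_pos'],s['orientation'].tolist(),s['width'])
cv2.imwrite("pics/w3.png",cv2.resize(cams.camera("wrist")[:,:,::-1],None,fx=1.5,fy=1.5,interpolation=cv2.INTER_CUBIC))
cv2.imwrite("pics/sd3.png",cams.camera("side")[:,:,::-1])
E
```

```text
t: 4.92
tcp_pos: [0.532, -0.0956, 0.0039]
orientation: [0.159, -3.135, 0.002]
force: [0.2, -0.6, 0.8]
width: 0.131
t: 5.5
tcp_pos: [0.5329, -0.0956, 0.126]
orientation: [-0.16, 3.136, -0.002]
force: [0.1, -1.0, -1.8]
width: 0.126
[ 0.53293159 -0.09562864  0.12598448] [-0.15977153123705268, 3.1364274313475264, -0.001908755977278359] 0.1262747231049465
```

View pics/w3.png

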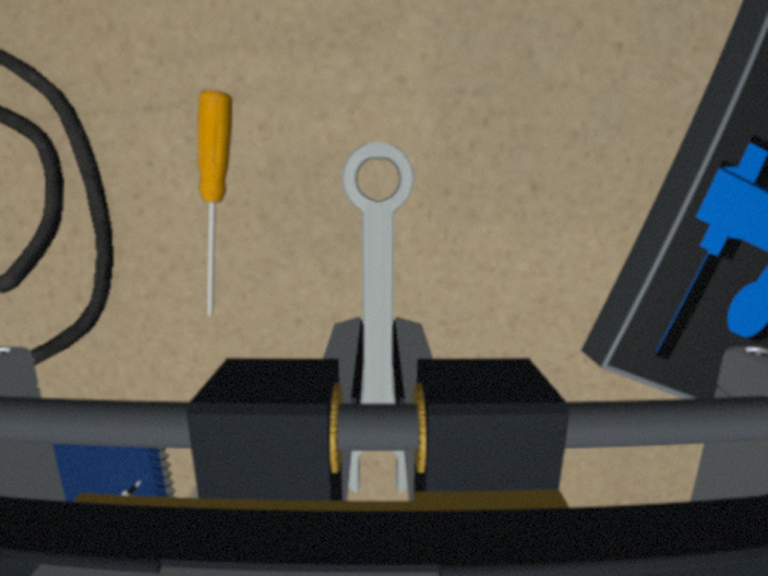

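View pics/sd3.png

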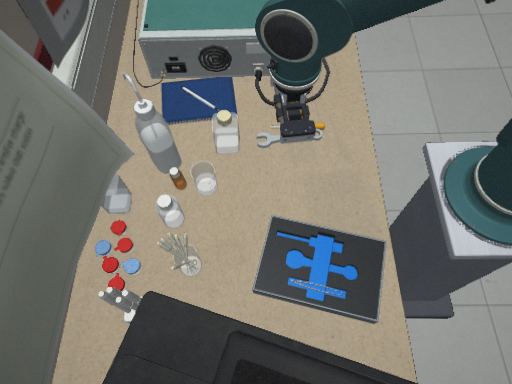

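The spanner is held level, with its ring centre at (378,178). I'll carry it over the tray.

```bash
python3 -m creep '[{"gripper":1,"dx":-0.8,"dy":3.5,"dz":0,"roll":-0.05},{"gripper":1,"dx":-1.6,"dy":7,"dz":0,"roll":-0.1},{"gripper":1,"dx":-2.5,"dy":10.5,"dz":0,"roll":-0.15},{"gripper":1,"dx":-3.3,"dy":14,"dz":0,"roll":-0.2},{"gripper":1,"dx":-4.1,"dy":17.5,"dz":0,"roll":-0.25},{"gripper":1,"dx":-5,"dy":21,"dz":0,"roll":-0.3},{"gripper":1,"dx":-5.8,"dy":24.5,"dz":0,"roll":-0.35},{"gripper":1,"dx":-6.7,"dy":28,"dz":0,"roll":-0.36}]'
python3 -m creep '[{"gripper":1,"dx":-0.1,"dy":0.3,"dz":-2,"roll":0},{"gripper":1,"dx":-0.2,"dy":0.6,"dz":-3,"roll":0},{"gripper":1,"dx":-0.2,"dy":0.6,"dz":-4,"roll":0},{"gripper":1,"dx":-0.2,"dy":0.6,"dz":-4,"roll":0},{"gripper":1,"dx":-0.2,"dy":0.6,"dz":-4,"roll":0}]'
python3 - <<'E'
from h import *
s=r.state();print(s['tcp_pos'],s['orientation'].tolist(),s['width'])
cv2.imwrite("pics/w4r.png",cams.camera("wrist")[:,:,::-1])
cv2.imwrite("pics/w4.png",cv2.resize(cv2.imread("pics/w4r.png"),None,fx=1.5,fy=1.5,interpolation=cv2.INTER_CUBIC))
E
```

```text
t: 6.27
tcp_pos: [0.4633, 0.186, 0.1219]
orientation: [-0.409, -3.111, 0.004]
force: [1.0, 0.4, -2.8]
width: 0.13
t: 6.68
tcp_pos: [0.4614, 0.1903, 0.0814]
orientation: [-0.412, -3.109, 0.006]
force: [0.4, 0.4, -1.6]
width: 0.126
[0.46139132 0.19025201 0.08142533] [-0.41220651262126634, -3.109407275136298, 0.005980136233362327] 0.12561054442498107
```

View pics/w4.png

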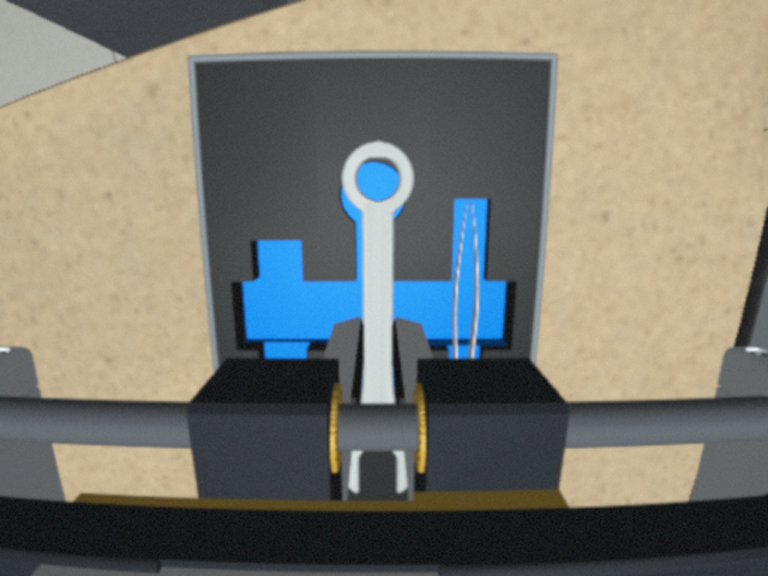

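```bash
python3 - <<'E'
from h import crop
crop("pics/w4r.png","pics/w4c.png",120,30,380,245,3)
E
```

```text
(no output)
```

View pics/w4c.png

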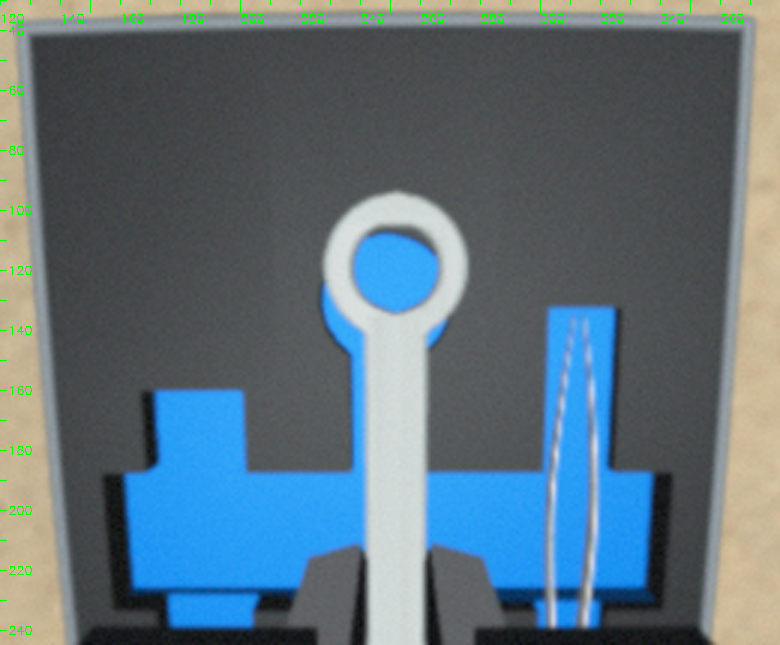

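```bash
cat > fit.py <<'E'
from h import *
from scipy.optimize import least_squares
def fit(pts,W):
    L=np.array([p[0] for p in pts])/1e3;G=np.array([W(p[1],p[2]/1e3) for p in pts])
    def f(v):
        c,s=np.cos(v[2]),np.sin(v[2]);return (L@np.array([[c,s],[-s,c]])+v[:2]-G).ravel()*1e3
    o=least_squares(f,[.466,.186,-.26],loss="soft_l1");print("tray",o.x.round(4));print(o.fun.reshape(-1,2).round(1).tolist());return o.x
def mk(p,off,k):
    return lambda q,z: at("wrist",(off[0]+(q[0]+.5)/k-.5,off[1]+(q[1]+.5)/k-.5),z,p)[:2]
E
python3 - <<'E'
from fit import *
p=(np.array([0.46139132,0.19025201,0.08142533]),np.array([-0.41220651262126634,-3.109407275136298,0.005980136233362327]))
W=mk(p,(120,30),3)
x=fit([((-20,-78),(104,473),30),((-20,78),(672,473),30),((20,-78),(114,608),30),((20,78),(661,605),30),((-136,-92),(17,22),33),((-136,92),(753,17),33),((-42,-65.5),(143,391),30),((-42,-38.5),(243,391),30),((-64,42.5),(546,307),30),((-64,61.5),(616,307),30)],W)
a=W((396,264),.0874);b=W((396,600),.0874);th=np.arctan2(*(b-a)[::-1]);c=a+.066*np.array([np.cos(th),np.sin(th)])
print("span ring",a,"centre",c,"th",th,"centre-TCP",c-p[0][:2])
print("need cm",(x[:2]-c)*100,"roll",x[2]-th)
print("ring diam",np.linalg.norm(W((468,264),.0874)-W((324,264),.0874)))
E
```

```text
tray [ 0.4671  0.1856 -0.2605]
[[-0.3, -0.6], [-0.5, 0.2], [0.4, -0.4], [1.2, 0.1], [-1.2, -0.8], [-0.4, 1.1], [0.2, -0.5], [0.0, -0.4], [0.1, 0.6], [0.3, 1.1]]
span ring [0.39632585 0.20748028] centre [0.46004825 0.19029145] th -0.26347462344106287 centre-TCP [-1.34306983e-03  3.94431732e-05]
need cm [ 0.70144064 -0.46506333] roll 0.0030104708623104326
ring diam 0.027991719770801633
```

```bash
python3 -m creep '[{"gripper":1,"dx":0.7,"dy":-0.47,"dz":-1,"roll":0},{"gripper":1,"dx":0.7,"dy":-0.47,"dz":-3,"roll":0},{"gripper":1,"dx":0.7,"dy":-0.47,"dz":-4,"roll":0},{"gripper":1,"dx":0.7,"dy":-0.47,"dz":-4,"roll":0},{"gripper":1,"dx":0.7,"dy":-0.47,"dz":-4,"roll":0},{"gripper":1,"dx":0.7,"dy":-0.47,"dz":-4,"roll":0}]'
python3 - <<'E'
from h import *
s=r.state();print(s['tcp_pos'].tolist(),s['orientation'].tolist(),s['width'])
cv2.imwrite("pics/w5r.png",cams.camera("wrist")[:,:,::-1])
crop("pics/w5r.png","pics/w5c.png",120,30,380,245,3)
E
```

```text
t: 7.23
tcp_pos: [0.4692, 0.1859, 0.0428]
orientation: [-0.413, -3.111, 0.004]
force: [-0.2, -0.1, -1.7]
width: 0.128
[0.4691578208177173, 0.1858694532327671, 0.04283201323747324] [-0.4128432832663752, -3.110726436508031, 0.0037815600597356] 0.1275369813385561
```

View pics/w5c.png

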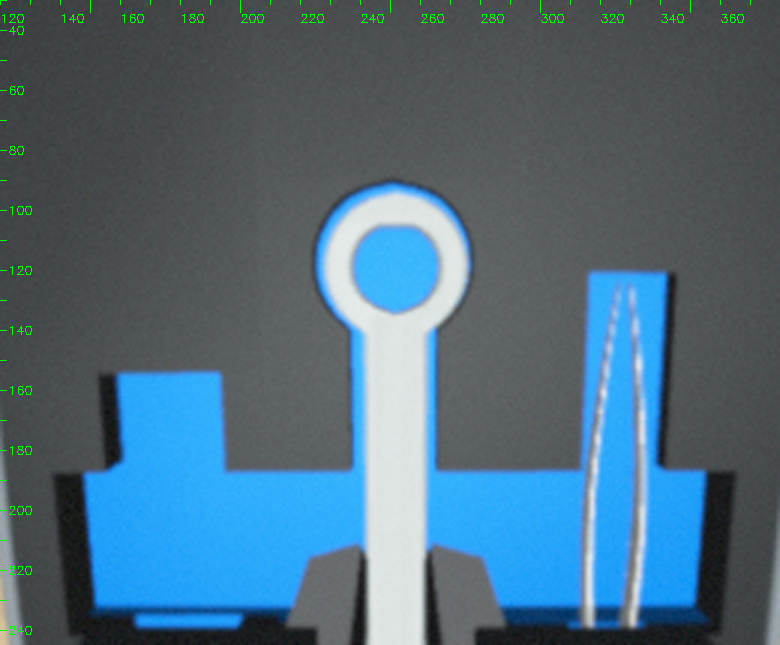

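```bash
python3 - <<'E'
from fit import *
p=(np.array([0.4691578,0.18586945,0.042832]),np.array([-0.4128432832663752,-3.110726436508031,0.0037815600597356]))
W=mk(p,(120,30),3)
x=fit([((-20,-78),(53,474),30),((-20,78),(735,472),30),((20,-78),(66,630),30),((20,78),(721,630),30),((-42,-65.5),(98,374),30),((-42,-38.5),(221,374),30),((-64,42.5),(588,272),30),((-64,61.5),(676,273),30),((-83,0),(394,182),30)],W)
z=.0428+.006
a=W((396,264),z);b=W((396,600),z);th=np.arctan2(*(b-a)[::-1]);c=a+.066*np.array([np.cos(th),np.sin(th)])
print("centre",c,"th",th); d=x[:2]-c;print("need cm",d*100,"roll",x[2]-th,"in tray mm",np.array([[np.cos(x[2]),np.sin(x[2])],[-np.sin(x[2]),np.cos(x[2])]])@d*1e3)
E
```

```text
tray [ 0.4669  0.1855 -0.2625]
[[-0.7, 0.1], [-0.4, 0.1], [1.1, 0.1], [0.9, -0.4], [0.2, 0.2], [-0.2, -0.4], [0.0, 0.3], [-0.1, 0.1], [-0.5, -0.1]]
centre [0.46780705 0.18590198] th -0.26377043703312264
need cm [-0.08883337 -0.03528923] roll 0.0012820740918827456 in tray mm [-0.7663358 -0.5713136]
```

Less than 1 mm off. I'll correct that and lower to z ≈ 0.025.

```bash
python3 -m creep '[{"gripper":1,"dx":-0.09,"dy":-0.04,"dz":-0.3,"roll":0},{"gripper":1,"dx":-0.09,"dy":-0.04,"dz":-0.8,"roll":0},{"gripper":1,"dx":-0.09,"dy":-0.04,"dz":-1.3,"roll":0},{"gripper":1,"dx":-0.09,"dy":-0.04,"dz":-1.8,"roll":0},{"gripper":1,"dx":-0.09,"dy":-0.04,"dz":-1.8,"roll":0},{"gripper":1,"dx":-0.09,"dy":-0.04,"dz":-1.8,"roll":0}]'
```

```text
t: 7.78
tcp_pos: [0.4681, 0.1854, 0.0245]
orientation: [-0.413, -3.11, 0.004]
force: [-0.8, 0.2, -1.1]
width: 0.126
```

```bash
python3 -m creep '[{"gripper":0.5,"dx":0,"dy":0,"dz":0,"roll":0},{"gripper":0.5,"dx":0,"dy":0,"dz":0,"roll":0},{"gripper":0.5,"dx":0,"dy":0,"dz":0,"roll":0},{"gripper":0.5,"dx":0,"dy":0,"dz":0.5,"roll":0},{"gripper":0.5,"dx":0,"dy":0,"dz":2,"roll":0},{"gripper":0.5,"dx":0,"dy":0,"dz":5,"roll":0},{"gripper":0.5,"dx":0,"dy":0,"dz":8,"roll":0},{"gripper":0.5,"dx":0,"dy":0,"dz":10,"roll":0}]'
python3 - <<'E'
from h import *
s=r.state();print(s['tcp_pos'].tolist(),s['orientation'].tolist(),s['width'])
cv2.imwrite("pics/w6r.png",cams.camera("wrist")[:,:,::-1])
crop("pics/w6r.png","pics/w6c.png",120,40,380,250,3)
E
```

```text
t: 8.45
tcp_pos: [0.4687, 0.1853, 0.1272]
orientation: [-0.414, -3.112, 0.003]
force: [0.8, -1.0, 1.1]
width: 0.251
[0.4686616911641877, 0.1852809669650918, 0.12717355331357721] [-0.41378989020787343, -3.1115866268449937, 0.0028614987418261405] 0.2514682089975851
```

View pics/w6c.png

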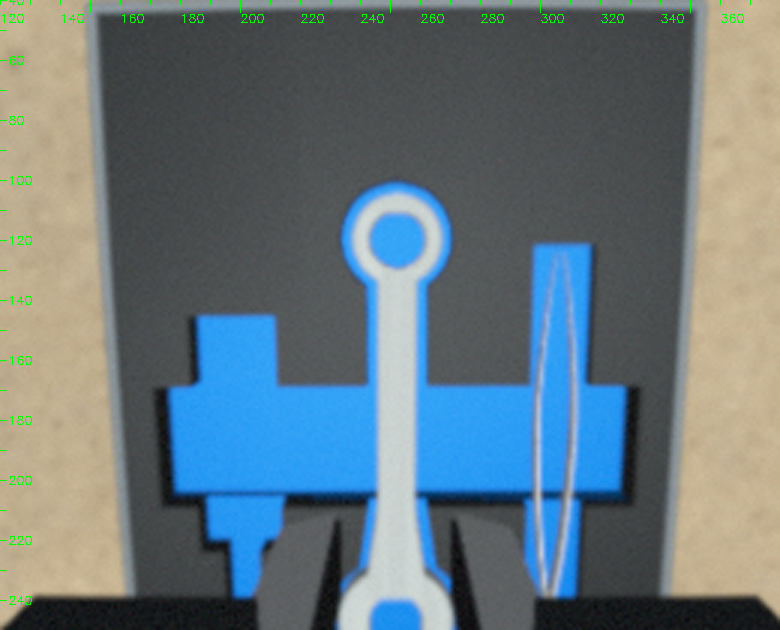

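The spanner is in its cut-out, with an even blue margin all round. Next is the screwdriver, after a clearance check against the cables and the instrument.

```bash
python3 - <<'E'
from h import *
for n,q in(("side",(147,80)),("side",(299,74)),("side",(320,87)),("side",(280,107)),("side",(260,95)),("side",(328,60)),("scene",(392,240)),("scene",(405,290)),("scene",(445,265)),("scene",(435,215))): print(n,q,at(n,q,0).round(3),at(n,q,.05).round(3))
crop("pics/side0.png","pics/s3.png",130,0,360,170,3)
E
```

```text
side (147, 80) [ 0.934 -0.401  0.   ] [ 0.915 -0.353  0.05 ]
side (299, 74) [ 0.476 -0.414  0.   ] [ 0.483 -0.366  0.05 ]
side (320, 87) [ 0.417 -0.361  0.   ] [ 0.428 -0.316  0.05 ]
side (280, 107) [ 0.539 -0.29   0.   ] [ 0.542 -0.249  0.05 ]
side (260, 95) [ 0.596 -0.336  0.   ] [ 0.596 -0.292  0.05 ]
side (328, 60) [ 0.384 -0.468 -0.   ] [ 0.396 -0.417  0.05 ]
scene (392, 240) [ 0.551 -0.29   0.   ] [ 0.517 -0.278  0.05 ]
scene (405, 290) [ 0.44  -0.321  0.   ] [ 0.414 -0.306  0.05 ]
scene (445, 265) [ 0.52 -0.4   0.  ] [ 0.488 -0.379  0.05 ]
scene (435, 215) [ 0.646 -0.382  0.   ] [ 0.606 -0.363  0.05 ]
```

View pics/s3.png

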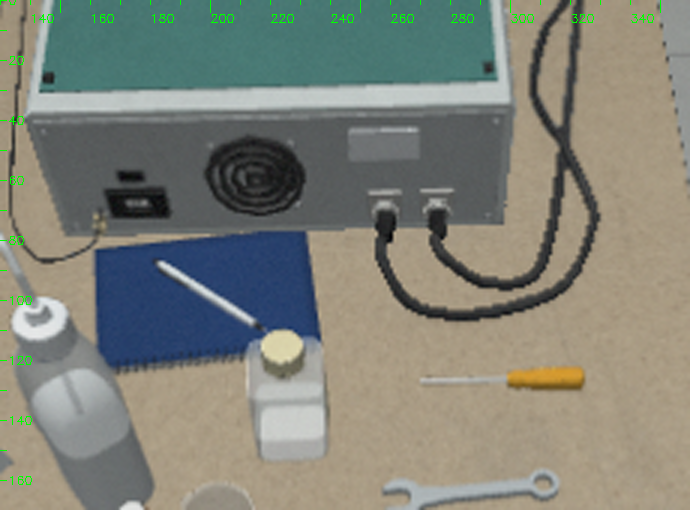

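```bash
python3 -m creep '[{"gripper":-0.1,"dx":0,"dy":-4,"dz":0.5,"roll":0.05},{"gripper":-0.1,"dx":0,"dy":-8,"dz":1,"roll":0.1},{"gripper":-0.1,"dx":0,"dy":-12,"dz":1.5,"roll":0.15},{"gripper":-0.1,"dx":0,"dy":-16,"dz":2,"roll":0.2},{"gripper":-0.1,"dx":0,"dy":-20,"dz":2,"roll":0.25},{"gripper":-0.1,"dx":0,"dy":-24,"dz":2,"roll":0.26},{"gripper":-0.1,"dx":0,"dy":-28,"dz":2,"roll":0.26},{"gripper":-0.1,"dx":0,"dy":-32,"dz":2,"roll":0.26}]'
python3 -m creep '[{"gripper":-0.1,"dx":0,"dy":-4,"dz":0,"roll":0},{"gripper":-0.1,"dx":0,"dy":-7,"dz":0,"roll":0},{"gripper":-0.1,"dx":-0.5,"dy":-7.5,"dz":0,"roll":0},{"gripper":-0.1,"dx":-0.5,"dy":-7.5,"dz":0,"roll":0},{"gripper":-0.1,"dx":-0.5,"dy":-7.5,"dz":0,"roll":0}]'
python3 - <<'E'
from h import *
s=r.state();print(s['tcp_pos'].tolist(),s['orientation'].tolist(),s['width'])
cv2.imwrite("pics/w7r.png",cams.camera("wrist")[:,:,::-1])
cv2.imwrite("pics/w7.png",cv2.resize(cv2.imread("pics/w7r.png"),None,fx=1.5,fy=1.5,interpolation=cv2.INTER_CUBIC))
E
```

```text
t: 9.17
tcp_pos: [0.4697, -0.136, 0.1503]
orientation: [0.007, 3.141, 0.002]
force: [1.4, -0.3, 1.0]
width: 0.552
t: 9.58
tcp_pos: [0.4645, -0.2105, 0.1503]
orientation: [0.007, 3.141, 0.003]
force: [-0.3, 0.5, -0.2]
width: 0.553
[0.46451594512805083, -0.21050641935409753, 0.15025503828985198] [0.00743317784948515, 3.1410144696213216, 0.0027104153675138964] 0.5531621587277299
```

View pics/w7.png

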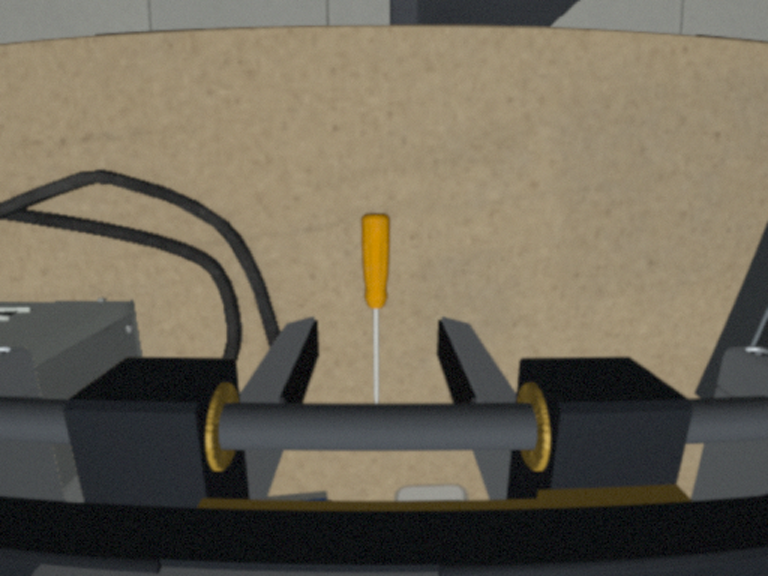

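The screwdriver is centred between the fingers: butt at (376,213), handle front at (376,306). The cable is clear on the left.

```bash
python3 -m creep '[{"gripper":0,"dx":-0.4,"dy":-0.2,"dz":-4,"roll":0},{"gripper":0,"dx":-0.4,"dy":-0.2,"dz":-8,"roll":0},{"gripper":0,"dx":-0.4,"dy":-0.2,"dz":-10,"roll":0},{"gripper":0,"dx":-0.4,"dy":-0.2,"dz":-10,"roll":0},{"gripper":0,"dx":-0.4,"dy":-0.2,"dz":-10,"roll":0}]'
python3 - <<'E'
from h import *
s=r.state();print(s['tcp_pos'].tolist(),s['orientation'].tolist(),s['width'])
cv2.imwrite("pics/w8r.png",cams.camera("wrist")[:,:,::-1])
crop("pics/w8r.png","pics/w8.png",150,60,350,260,3)
E
```

```text
t: 10.05
tcp_pos: [0.4609, -0.2108, 0.0503]
orientation: [-0.003, -3.141, -0.004]
force: [0.1, 0.2, -0.5]
width: 0.5
[0.4609492430232662, -0.21079106725784066, 0.05031651318585806] [-0.0028921872346483967, -3.1408977457094522, -0.003537359415023933] 0.5001560370641888
```

View pics/w8.png

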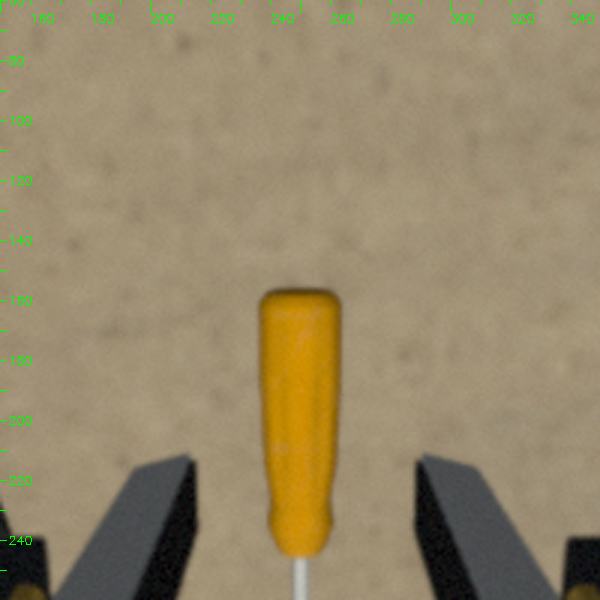

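```bash
python3 - <<'E'
from fit import *
p=(np.array([0.46094924,-0.21079107,0.0503165]),np.array([-0.0028921872,-3.1408977457,-0.0035373594]))
W=mk(p,(150,60),3)
for z in(.011,.015):
    a=W((300.5,289),z);b=W((300,556),z);t=W((300,598),z);print(a,b,np.linalg.norm(b-a),np.arctan2(*(b-a)[::-1]),"grip",a+[.039,0],b-[.032,0],"wid",np.linalg.norm(W((260,320),z)-W((341,320),z)))
E
```

```text
[ 0.42111226 -0.21237946] [ 0.49326081 -0.21274489] 0.07214947604627149 -0.005064911145848922 grip [ 0.46011226 -0.21237946] [ 0.46126081 -0.21274489] wid 0.020497177410541755
[ 0.42064946 -0.21237105] [ 0.49148041 -0.21272981] 0.07083185914797349 -0.005064911145848927 grip [ 0.45964946 -0.21237105] [ 0.45948041 -0.21272981] wid 0.020122851375156275
```

```bash
python3 -m creep '[{"gripper":0,"dx":-0.08,"dy":-0.18,"dz":-2,"roll":0},{"gripper":0,"dx":-0.08,"dy":-0.18,"dz":-3.8,"roll":0},{"gripper":0,"dx":-0.08,"dy":-0.18,"dz":-4.6,"roll":0},{"gripper":0,"dx":-0.08,"dy":-0.18,"dz":-4.6,"roll":0},{"gripper":0,"dx":-0.08,"dy":-0.18,"dz":-4.6,"roll":0},{"gripper":0,"dx":-0.08,"dy":-0.18,"dz":-4.6,"roll":0}]'
```

```text
t: 10.6
tcp_pos: [0.4616, -0.2133, 0.0066]
orientation: [0.003, 3.139, 0.002]
force: [0.4, -0.3, 0.5]
width: 0.498
```

```bash
python3 -m creep '[{"gripper":0,"dx":-0.1,"dy":0.07,"dz":-0.25,"roll":0},{"gripper":0,"dx":-0.1,"dy":0.07,"dz":-0.25,"roll":0},{"gripper":1,"dx":-0.1,"dy":0.07,"dz":-0.25,"roll":0},{"gripper":1,"dx":-0.1,"dy":0.07,"dz":-0.25,"roll":0},{"gripper":1,"dx":-0.1,"dy":0.07,"dz":-0.25,"roll":0},{"gripper":1,"dx":-0.1,"dy":0.07,"dz":-0.25,"roll":0},{"gripper":1,"dx":-0.1,"dy":0.07,"dz":-0.25,"roll":0},{"gripper":1,"dx":-0.1,"dy":0.07,"dz":-0.25,"roll":0}]' 30
python3 -m creep '[{"gripper":1,"dx":0,"dy":0,"dz":0,"roll":0},{"gripper":1,"dx":0,"dy":0,"dz":0,"roll":0},{"gripper":1,"dx":0,"dy":0,"dz":0,"roll":0},{"gripper":1,"dx":0,"dy":0,"dz":0,"roll":0}]'
```

```text
t: 11.27
tcp_pos: [0.4606, -0.2125, 0.0041]
orientation: [0.003, 3.139, 0.002]
force: [-0.3, 0.0, 1.2]
width: 0.214
t: 11.6
tcp_pos: [0.4606, -0.2126, 0.0042]
orientation: [0.003, 3.139, 0.002]
force: [0.9, 0.5, 1.7]
width: 0.212
```

```bash
python3 -m creep '[{"gripper":1,"dx":0,"dy":0,"dz":1,"roll":0},{"gripper":1,"dx":0,"dy":0,"dz":4,"roll":0},{"gripper":1,"dx":0,"dy":2,"dz":8,"roll":0},{"gripper":1,"dx":0,"dy":5,"dz":10,"roll":0},{"gripper":1,"dx":0,"dy":9,"dz":10,"roll":-0.05},{"gripper":1,"dx":0,"dy":13,"dz":10,"roll":-0.1},{"gripper":1,"dx":0,"dy":17,"dz":10,"roll":-0.15},{"gripper":1,"dx":0,"dy":20,"dz":10,"roll":-0.2}]'
python3 -m creep '[{"gripper":1,"dx":-0.2,"dy":3,"dz":0,"roll":-0.03},{"gripper":1,"dx":-0.4,"dy":7,"dz":0,"roll":-0.06},{"gripper":1,"dx":-0.6,"dy":11,"dz":0,"roll":-0.06},{"gripper":1,"dx":-0.8,"dy":14,"dz":-1,"roll":-0.06},{"gripper":1,"dx":-0.8,"dy":15,"dz":-2,"roll":-0.06},{"gripper":1,"dx":-0.8,"dy":15,"dz":-2,"roll":-0.06},{"gripper":1,"dx":-0.8,"dy":15,"dz":-2,"roll":-0.06}]'
python3 - <<'E'
from h import *
s=r.state();print(s['tcp_pos'].tolist(),s['orientation'].tolist(),s['width'])
cv2.imwrite("pics/w9r.png",cams.camera("wrist")[:,:,::-1])
crop("pics/w9r.png","pics/w9.png",150,40,410,245,3)
E
```

```text
t: 12.27
tcp_pos: [0.4602, -0.0095, 0.1048]
orientation: [0.318, 3.122, 0.004]
force: [1.0, 1.4, 0.0]
width: 0.214
t: 12.85
tcp_pos: [0.452, 0.1398, 0.0849]
orientation: [0.411, 3.112, 0.002]
force: [0.4, -0.3, -0.9]
width: 0.212
[0.4519921405601536, 0.13984342905841177, 0.0848772594085034] [0.4111263521473864, 3.111780195840568, 0.0019161876338399575] 0.2120050088507638
```

View pics/w9.png

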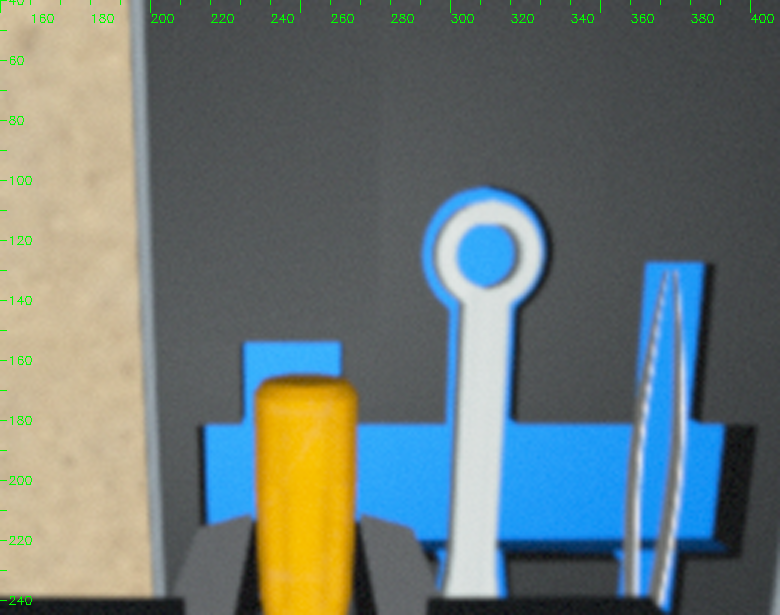

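```bash
python3 - <<'E'
from fit import *
p=(np.array([0.45199214,0.13984343,0.08487726]),np.array([0.41112635,3.1117802,0.00191619]))
W=mk(p,(150,40),3)
x=fit([((-20,-78),(199,425),30),((-20,78),(756,425),30),((20,78),(737,557),30),((-42,-65.5),(243,342),30),((-42,-38.5),(342,342),30),((-64,42.5),(646,263),30),((-64,61.5),(715,263),30),((-83,0),(488,187),30)],W)
yaw=2*np.arctan2(p[1][1],p[1][0])-np.pi;print("tool yaw",yaw)
x=np.array([.4669,.1855,-.2615]) if 0 else x
R=np.array([[np.cos(x[2]),-np.sin(x[2])],[np.sin(x[2]),np.cos(x[2])]])
for z in(.0917,.0957):
    a=W((306.5,376),z);b=W((304.5,580),z);th=np.arctan2(*(b-a)[::-1])
    g=a+.039*np.array([np.cos(yaw),np.sin(yaw)])
    for X in (x,np.array([.4669,.1855,-.2615])):
        h=X[:2]+R@[0,-.052];print("th",th,"grip",g,"home",h,"need cm",(h-g)*100,"roll",X[2]-th,X[2]-yaw)
print("TCP-based grip approx",p[0][:2]+R@[-.0004,0])
E
```

```text
tray [ 0.467   0.1854 -0.2637]
[[-0.6, -0.5], [-0.3, 0.1], [0.8, 0.6], [0.1, -0.6], [0.3, -0.2], [-0.3, -0.0], [0.0, -0.1], [0.0, 0.8]]
tool yaw -0.26271711221679084
th -0.2721910191094487 grip [0.45126381 0.13977616] home [0.4534712  0.13518508] need cm [ 0.22073866 -0.45910883] roll 0.008532671245110368 -0.0009412356475475003
th -0.2721910191094487 grip [0.45126381 0.13977616] home [0.45334806 0.13529696] need cm [ 0.20842481 -0.44792006] roll 0.010691019109448696 0.0012171122167908277
th -0.2721910191094491 grip [0.45068054 0.13991518] home [0.4534712  0.13518508] need cm [ 0.27906564 -0.47301004] roll 0.008532671245110757 -0.0009412356475475003
th -0.2721910191094491 grip [0.45068054 0.13991518] home [0.45334806 0.13529696] need cm [ 0.26675179 -0.46182128] roll 0.010691019109449085 0.0012171122167908277
TCP-based grip approx [0.45160596 0.13994768]
```

```bash
python3 -m creep '[{"gripper":1,"dx":0.23,"dy":-0.46,"dz":-1,"roll":0.004},{"gripper":1,"dx":0.23,"dy":-0.46,"dz":-3,"roll":0.004},{"gripper":1,"dx":0.23,"dy":-0.46,"dz":-4.2,"roll":0.004},{"gripper":1,"dx":0.23,"dy":-0.46,"dz":-4.2,"roll":0.004},{"gripper":1,"dx":0.23,"dy":-0.46,"dz":-4.2,"roll":0.004},{"gripper":1,"dx":0.23,"dy":-0.46,"dz":-4.2,"roll":0.004}]'
python3 - <<'E'
from h import *
s=r.state();print(s['tcp_pos'].tolist(),s['orientation'].tolist(),s['width'])
for n in("wrist","scene","side"): cv2.imwrite(f"pics/{n}10.png",cams.camera(n)[:,:,::-1])
crop("pics/wrist10.png","pics/w10.png",150,40,410,245,3)
a=cv2.imread("pics/scene10.png");crop("pics/scene10.png","pics/c10.png",120,150,250,250,6)
crop("pics/side10.png","pics/s10.png",250,200,390,300,5)
E
```

```text
t: 13.4
tcp_pos: [0.4551, 0.1341, 0.0439]
orientation: [0.409, 3.111, 0.003]
force: [-0.6, 0.0, -0.9]
width: 0.213
[0.4550770018025718, 0.1341141651188382, 0.04394597136589863] [0.40865104503627414, 3.1110520868427054, 0.002839319671794782] 0.21322363293803845
```

View pics/w10.png

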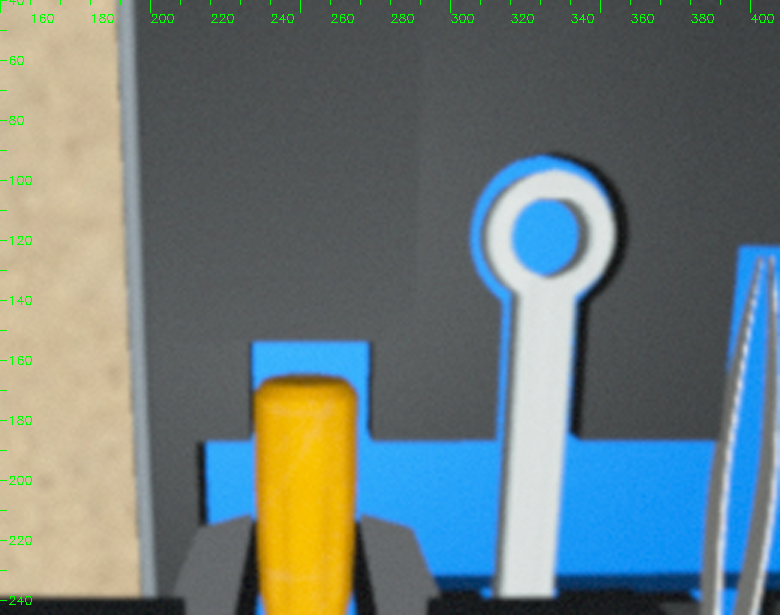

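View pics/c10.png

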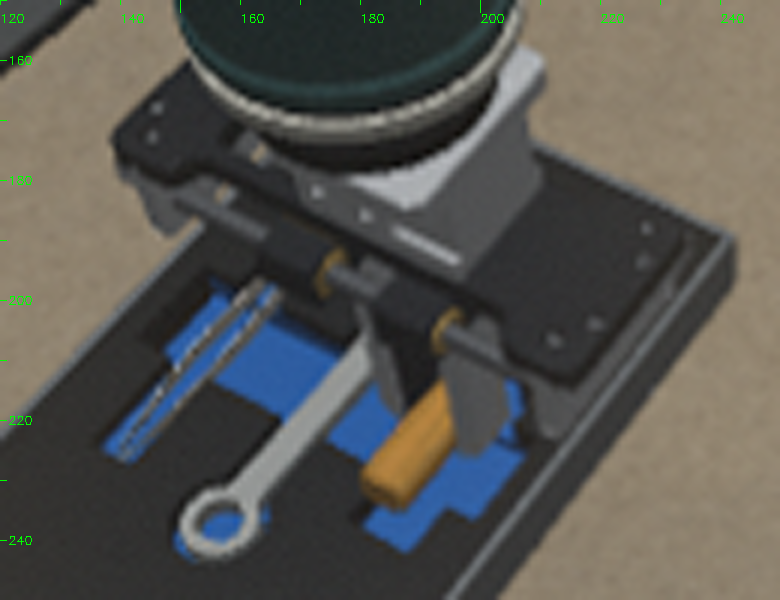

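View pics/s10.png

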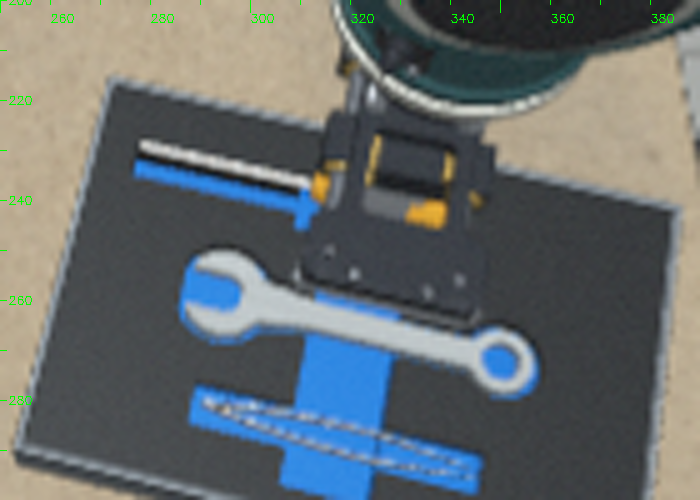

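```bash
python3 - <<'E'
from fit import *
p=(np.array([0.455077,0.13411417,0.043946]),np.array([0.40865105,3.11105209,0.00283932]))
W=mk(p,(150,40),3)
x=fit([((-20,-78),(198,441),30),((-42,-65.5),(252,342),30),((-42,-38.5),(371,342),30),((-64,42.5),(738,246),30),((-83,0),(548,154),30)],W)
yaw=2*np.arctan2(p[1][1],p[1][0])-np.pi;print("yaw",yaw)
for X in(x,np.array([.4669,.1855,-.2615])):
    R=np.array([[np.cos(X[2]),-np.sin(X[2])],[np.sin(X[2]),np.cos(X[2])]])
    for z in(.0507,.0547):
        a=W((306.5,376),z); print("butt in tray (want -39,-52)",((a-X[:2])@R*1e3).round(2))
    f=lambda q,z:(at("side",(250+(q[0]+.5)/5-.5,200+(q[1]+.5)/5-.5),z)[:2]-X[:2])@R*1e3
    print("tip",f((140,145),.0507).round(2),"shank base",f((308,182),.0507).round(2),"slot end lower edge",f((134,177),.018).round(2))
    # side-camera bias: spanner home visible ring centre & tray corner
    print("corner(136,-92)",f((110,77),.033).round(2),"corner(136,92)",f((15,456),.033).round(2),"corner(-136,-92)",f((681,207),.033).round(2))
E
```

```text
tray [ 0.4668  0.1857 -0.2586]
[[-0.2, -0.4], [0.2, -0.6], [0.3, 0.0], [-0.3, 0.1], [-0.1, 1.2]]
yaw -0.2612137504674559
butt in tray (want -39,-52) [-37.85 -52.99]
butt in tray (want -39,-52) [-38.46 -53.01]
tip [111.87 -53.29] shank base [ 33.59 -53.9 ] slot end lower edge [112.9  -49.59]
corner(136,-92) [134.51 -90.85] corner(136,92) [133.86  94.24] corner(-136,-92) [-135.26  -89.83]
butt in tray (want -39,-52) [-37.83 -52.97]
butt in tray (want -39,-52) [-38.43 -52.99]
tip [111.89 -52.84] shank base [ 33.62 -53.68] slot end lower edge [112.92 -49.13]
corner(136,-92) [134.64 -90.33] corner(136,92) [133.47  94.76] corner(-136,-92) [-135.13  -90.08]
```

```bash
python3 -m creep '[{"gripper":1,"dx":-0.05,"dy":0.12,"dz":-0.3,"roll":0},{"gripper":1,"dx":-0.05,"dy":0.12,"dz":-0.8,"roll":0},{"gripper":1,"dx":-0.05,"dy":0.12,"dz":-1.3,"roll":0},{"gripper":1,"dx":-0.05,"dy":0.12,"dz":-1.8,"roll":0},{"gripper":1,"dx":-0.05,"dy":0.12,"dz":-2.3,"roll":0},{"gripper":1,"dx":-0.05,"dy":0.12,"dz":-2.3,"roll":0},{"gripper":1,"dx":-0.05,"dy":0.12,"dz":-2.3,"roll":0}]'
```

```text
t: 14.13
tcp_pos: [0.4544, 0.1357, 0.0204]
orientation: [0.407, 3.111, 0.003]
force: [0.0, -0.4, 0.3]
width: 0.215
```

```bash
python3 -m creep '[{"gripper":0.2,"dx":0,"dy":0,"dz":0,"roll":0},{"gripper":0.2,"dx":0,"dy":0,"dz":0,"roll":0},{"gripper":0.2,"dx":0,"dy":0,"dz":0,"roll":0},{"gripper":0.2,"dx":0,"dy":0,"dz":0,"roll":0},{"gripper":0.2,"dx":0,"dy":0,"dz":0.5,"roll":0},{"gripper":0.2,"dx":0,"dy":0,"dz":2.5,"roll":0},{"gripper":0.2,"dx":0,"dy":0,"dz":6,"roll":0},{"gripper":0.2,"dx":0,"dy":0,"dz":10,"roll":0}]'
python3 -m creep '[{"gripper":0.2,"dx":-1,"dy":-3,"dz":2,"roll":0},{"gripper":0.2,"dx":-2,"dy":-6,"dz":5,"roll":0},{"gripper":0.2,"dx":-3,"dy":-10,"dz":8,"roll":0},{"gripper":0.2,"dx":-4,"dy":-14,"dz":9,"roll":0},{"gripper":0.2,"dx":-5,"dy":-18,"dz":9,"roll":0},{"gripper":0.2,"dx":-5,"dy":-20,"dz":9,"roll":0},{"gripper":0.2,"dx":-5,"dy":-20,"dz":9,"roll":0},{"gripper":0.2,"dx":-5,"dy":-20,"dz":9,"roll":0}]'
python3 - <<'E'
from h import *
for n in("wrist","scene","side"): cv2.imwrite(f"pics/{n}11.png",cams.camera(n)[:,:,::-1])
crop("pics/scene11.png","pics/c11.png",95,155,250,290,4)
crop("pics/side11.png","pics/s11.png",245,205,395,325,5)
E
```

```text
t: 14.8
tcp_pos: [0.4533, 0.1348, 0.1205]
orientation: [0.409, 3.113, -0.001]
force: [-0.1, 1.1, 1.3]
width: 0.401
t: 15.47
tcp_pos: [0.4032, -0.0661, 0.2107]
orientation: [0.413, 3.112, 0.001]
force: [-0.3, 0.4, -0.2]
width: 0.399
```

View pics/c11.png

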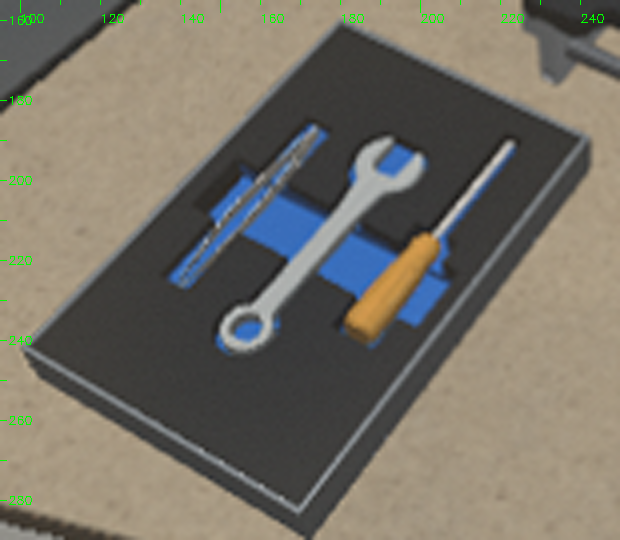

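View pics/s11.png

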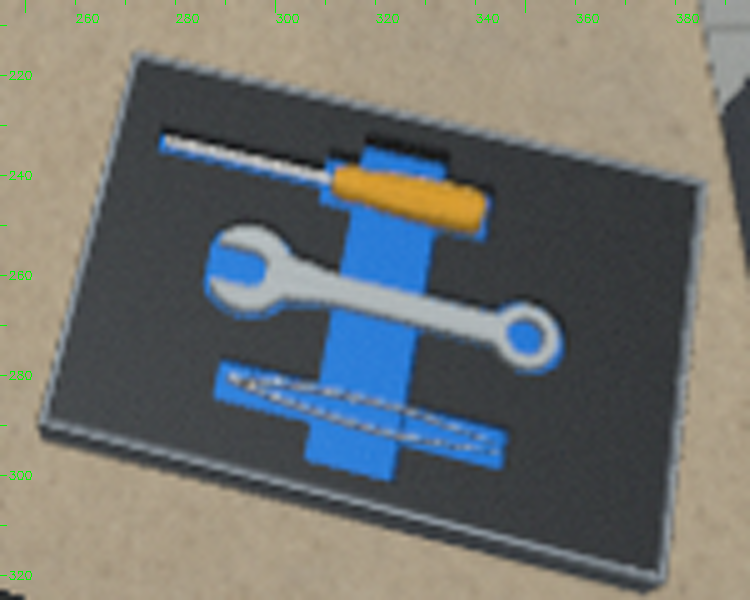

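View pics/side11.png

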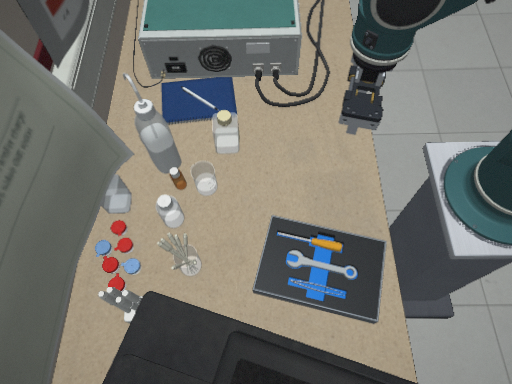

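Both tools look home, and the bottle and beaker haven't moved. I'll check the seating height by triangulating the scene and side views.

```bash
python3 - <<'E'
from h import *
def tri(s,c):
    rs=[ray("side",(245+(s[0]+.5)/5-.5,205+(s[1]+.5)/5-.5)),ray("scene",(95+(c[0]+.5)/4-.5,155+(c[1]+.5)/4-.5))]
    A=0;b=0
    for o,d in rs:
        d=d/np.linalg.norm(d);M=np.eye(3)-np.outer(d,d);A=A+M;b=b+M@o
    return np.linalg.solve(A,b)
th=-.2615;R=np.array([[np.cos(th),-np.sin(th)],[np.sin(th),np.cos(th)]])
for n,s,c in(("tip",(165,141),(512,144)),("handle front/shank",(332,179),(436,236)),("ring c",(528,336),(246,327)),("jaw head c",(245,270),(390,165)),("ref corner 136,-92,33",(137,55),(589,139)),("ref corner -136 -92",(705,183),(298,512))):
    X=tri(s,c);print(n,((X[:2]-[.4669,.1855])@R*1e3).round(1),(X[2]*1e3).round(1))
E
cmp pics/side0.png pics/side11.png | head -1
python3 - <<'E'
import cv2,numpy as np
for n,(x0,y0,x1,y1) in(("side",(185,105,242,200)),("scene",(280,120,370,195))):
    a,b=[cv2.imread(f"pics/{n}{k}.png")[y0:y1,x0:x1].astype(float) for k in("0","11")]
    print(n,"bystander diff",np.abs(a-b).mean())
E
```

```text
tip [111.1 -52.1] 26.6
handle front/shank [ 32.5 -52.1] 29.4
ring c [-66.1   0.2] 30.3
jaw head c [61.8  0.2] 26.9
ref corner 136,-92,33 [134.2 -90.5] 30.7
ref corner -136 -92 [-134.4  -90. ] 32.4
pics/side0.png pics/side11.png differ: byte 44, line 3
side bystander diff 3.758448753462604
scene bystander diff 44.9762962962963
```

View pics/scene11.png

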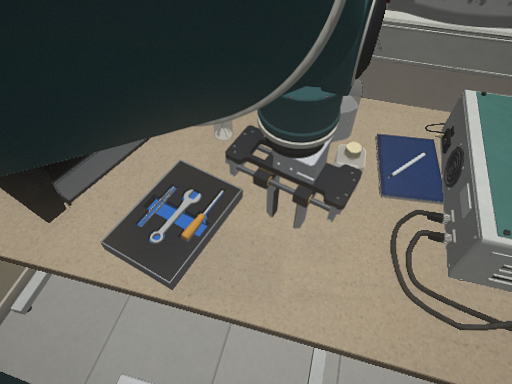

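Everything measures home. The large scene-camera difference comes from the arm blocking that view; the side camera shows the bystanders unchanged. I'm handing in.

```bash
python3 -c "from plant import job_done;print(job_done())"
```

```text
the job is handed in; nothing more can be done
None
```

The spanner and the orange screwdriver are back in the tray, each in its own cut-out the right way round. I handed the job in at about 15.6 s.

- **Spanner:** my first grip sat about 3 mm too high, so I opened, went lower and gripped again before lifting. It went in without added force. Triangulating the scene and side pictures puts the ring centre at tray (-66, 0) mm and the jaw at about (62, 0) mm. The top is at about 27–30 mm, where 30 mm means fully down.
- **Screwdriver:** the tip triangulates to (111, -52, 27) mm, where home is (111, -52, 27). The front end of the handle also measures within about 1 mm sideways and 2 mm in height.
- **Tweezers, bottle and beaker:** the tweezers still lie in their cut-out, and the bottle and beaker look unmoved in the side view.

**Doubtful checks:** the before-and-after comparison of the bystanders in the scene camera was unusable because the arm blocked that view. The triangulated heights also carry an error of about 2–3 mm, going by the tray's own corners.

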